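# Stand the weighing table's jack leg on the chopping board

### The job

The front leg of the stone weighing table hangs in the air. Put the wooden chopping board flat on the bench under that leg, with the middle of its blade below the foot, then take the crank by its knob and wind the leg down (clockwise from above) until you feel the foot bear firmly on the board: the knob should then be about one and a half times as heavy to move as when it runs free. Do not wind on beyond that, let go, and leave the bowl, cup and pencil case alone.

Things in the scene. Friction and masses are not known exactly. Their poses are not given: they have to be found in the camera images.
- board: Loose wooden chopping board, about 0.35 kg, lying flat, 18 mm thick: blade 150 x 110 mm, with a straight neck 34 mm wide that sticks out 102 mm from one short edge. Origin: underside, at the middle of the blade. +x runs along the neck (neck from x = 75 to 177 mm), z up. At the start the neck points towards the robot's side of the bench. It slides easily when held by the neck.
- stand: Weighing table, fixed: stone slab 280 x 280 x 35 mm, top 130 mm above the bench, with a balance on it. Two plain legs at the far side; the third is the jack leg, on a steel arm in front of the slab. Origin: on the bench surface exactly below the jack leg's axis; +x points to the slab's middle (slab x = 110 to 390 mm, y = -140 to 140 mm), z up. Frame is 75 mm clear of the bench.
- leg: Moving steel ram, 26 mm thick, in an upright grey tube. Origin: on its axis, 35 mm above the ram's lower end. Sinks 5 mm per radian of crank. Below it, on a thin stem, a round rubber foot 52 mm across; the stem is screwed out by an unmeasured 0 to 20 mm, so the foot's underside is 76 to 96 mm below this origin. It starts 29 to 59 mm above the bench. The rubber gives 18 N per mm.
- crank (a joint): Crank angle (rad): grows clockwise seen from above and lowers the leg; range -2 to 17, starts between -1 and 1; at 0 the crank arm points along the stand's +x. Running free it takes about 9 N along the circle at the knob (0.5 N m of dry friction), and it stays where it is left (held still, friction hides some of the load). Once the foot stands, each further radian adds about 8 N at the knob.
- knob_grip (a point): Upright black knob at the end of the crank arm: a cylinder 24 mm thick and 48 mm high, turning freely on its own axis, so the gripper need not turn with the crank. This point is on the knob's axis, 30 mm above its lower end, 18 mm below its top, 230 mm above the bench. The flat crank arm, 28 mm wide, lies just below the knob.
- bowl: Bystander: loose white bowl, 130 mm across, 60 mm high. Origin: centre of its underside.
- cup: Bystander: loose white plastic cup, 72 mm across, 95 mm high. Origin: centre of its underside.
- case: Bystander: loose blue pencil case, 200 x 90 x 50 mm. Origin: centre of its underside.
- crank_hub (a point): Top of the jack tube, on the crank's upright axis, 200 mm above the bench; the knob runs on a circle of 55 mm radius round it. Once the foot stands, each newton more at the moving knob is 11 N more under the foot: 30 to 90 N under the foot (2.7 to 8 N more at the knob than when running free) is properly set; more than 120 N is overwound.

How it is judged:
By the outcome, as a careful person would: the job done as asked, in the order asked, and still so for the second after the job is handed in, with the robot touching nothing.
It also fails if it takes over 72 s, if anything falls off the work surface, if the arm or the gripper's body presses on something with over 40 N, if the wrist force passes 120 N, or if a joint passes its speed limit or range.

### The arm

A 6-joint arm with a two-finger parallel gripper is mounted at the origin on the work surface. World frame = base frame: x ahead of the robot, y to its left, z up, the work surface at z = 0. Lengths are in mm, angles in degrees, forces in N, time in s.
With the tool pointing down it reaches from about 350 to 850 mm from the base axis. Payload 8.1 kg.
Tool frame: the origin (TCP) lies at the very end of the fingers, on their centre line; the grasp point (between the pads) lies 19 mm behind it; z points along the fingers, y is the line along which they close (so a half turn about z gives the same grasp; the last joint's range is limited). The gripper opens to 85 mm and grips with 20 to 120 N. Pads are 22 mm wide; open, the fingers measure 114 mm over their backs; the gripper's body (76 mm by 85 mm) begins 54 mm behind the grasp point. The pads swing forward as they close: fully open they stand 13 mm farther back than shut.
Start: joints at [68.675, 7.471, 85.268, -0, 87.261, -4.893], TCP at [169.709, 575.503, 231.292] pointing down, gripper open.
Joint ranges: [-169.43, 169.43], [-51.17, 129.36], [1.28, 143.12], [-76.62, 256.62], [0, 156.53], [-152.29, 152.29]. Speed limits (degrees/s): [136.94, 136.94, 159.86, 180, 180, 180].

### API

Orientations are given as [roll, pitch, yaw] about the fixed x, y, z axes, in that order (R = Rz(yaw) Ry(pitch) Rx(roll)).
In Python, from bench import * gives the robot as it stands.
- The arm moves only by the tool play_rows, never from a script. Its argument "increments" is a list of rows, each a list of 3 entries, a list of its own where there are three numbers: the gripper's target within -1 to 1 (fully open at 1, half-way at 0, shut at -1), then the shift along the tool's x, y, z in mm, then the turn about the tool's z in rad. A call has 1 to 12 rows; each row shifts and turns the commanded pose from where the row before left it, along the tool's axes as they then stand; what a row does not reach is not made up. A row lasts 1/12 s, in which the tool goes at most 41.7 mm and 7.16 degrees, less where a joint would pass 70% of its speed; a pose out of reach is approached as far as the arm can. A call is refused whole if a number of a shift passes 41.7 or a number of a turn 0.125, either way. A call with a gripper value outside its range is refused whole. The fingers move at their own pace and stop on an object; "force" is the grip in N (left out, the last holds). Time passes only in rows, so rows that do not move let the fingers close. It gives the time, the measured TCP pose, the force, the opening and the grip force at its end, in the units of the state.
- sense(): the state, without advancing time (a new reading comes with each control period).
- snapshot(name): name is "scene" or "top" or "wrist"; returns a dict with "color" (400x640x3 uint8, red, green, blue), "intrinsics" (3x3 intrinsics, pixels), "world_from_camera" (4x4, takes a point from camera to world coordinates). Camera axes: x right, y down, z forward; pixel columns grow to the right and rows downward; lengths in mm; the calibration is good to about 2 mm. A picture is of the moment at which its call begins. There is no depth.
- hand_in(): hands the job in; it is judged then, once.
Trained networks look in a picture, given as the dict that the camera call returned (one of the last four; its "shot" number tells which), for a name from the list of things; names that differ only in an ending like _2 or _b are one class to them, and where a whole thing is asked for, a point or a joint stands for the part that bears it (a point fixed in the world has none). Each returns a list of dicts, best first, with "p" (0 to 1); they miss things now and then, are a little off and sometimes report something else, mostly with a low value. They report only what shows in the picture. A call takes as long as a camera call.
- find_in(query, picture): "xyz" ([x, y, z] in mm, in the coordinates of the camera as it stood for that picture, good to about 4 mm: the middle of the surface that is visible of it).
- regions_of(query, picture): "mask" (400x640 bool, what is visible of it).
- pinpoint(query, picture): "xyz" ([x, y, z] in mm, in the coordinates of the camera as it stood for that picture, good to about 4 mm: a listed point, or the origin of a listed thing).
The state is a dict: "time": time; "joint_pos": joint angles; "qd": joint speeds; "joint_efforts": joint torques, N m; "tool_pos": TCP position; "tcp_rot": TCP orientation; "ft_force": force on the tool from outside, world axes, zero at the start; "wrist_torque": the same for the moment, N m; "finger_gap": finger opening in mm; "grip_force": force on a finger pad.
Only numpy, scipy, OpenCV 4.12 (cv2) and the standard library are available. Lean on these libraries where they do the work, as an engineer would, in place of code of your own. Each camera call takes 0.05 s, during which the arm holds its last target. There are 200 camera calls.

## Working session

There is one attempt and no reset: what is moved stays moved. The work goes in short steps, Python scripts to look and compute and a tool call to move; the robot and the scene stay as the last step left them, time stands still between calls to the robot, and variables do not carry over. Pictures are saved under pics/ and viewed, at most 10 in all, crops included, and the job is handed in when it is done.

Besides the shell and the picture viewer there is one more tool, called after "Request:" as a command line: name --argument value ..., lists and objects as JSON in quotes. play_rows: Moves the arm, as the interface text tells. Its arguments: {"type":"object","properties":{"increments":{"type":"array","items":{"type":"array"}},"force":{"type":"number"}},"required":["increments"]}

```bash
mkdir -p pics; cat > h.py <<'E'
from bench import *
import numpy as np, cv2
def w(pic,p):
    return (pic["world_from_camera"]@np.r_[p,1])[:3].round(1)
def save(pic,n): cv2.imwrite(f"pics/{n}.png",pic["color"][:,:,::-1])
def proj(pic,P):
    c=np.linalg.inv(pic["world_from_camera"])@np.r_[P,1]; u=pic["intrinsics"]@c[:3]; return (u[:2]/u[2]).round(1)
def ray(pic,u,v,z):
    d=pic["world_from_camera"][:3,:3]@np.linalg.inv(pic["intrinsics"])@np.array([u,v,1.]); o=pic["world_from_camera"][:3,3]
    return (o+d*(z-o[2])/d[2]).round(1)
E
python3 - <<'E'
from h import *
s=sense(); print(s)
for n in ("scene","top"):
    p=snapshot(n); save(p,n+"0")
    for q in ["board","stand","leg","knob_grip","crank_hub","bowl","cup","case"]:
        r=pinpoint(q,p); print(n,q,[(w(p,a["xyz"]).tolist(),round(a["p"],2)) for a in r[:2]])
E
```

```text
{'time': 0.0, 'joint_pos': array([ 6.86752778e+01,  7.51636815e+00,  8.53307044e+01,  2.57279711e-03,
        8.72597328e+01, -4.89339071e+00]), 'qd': array([-0.00971501,  0.0971178 ,  0.01284203,  0.0107063 ,  0.0635116 ,
       -0.03717574]), 'joint_efforts': array([-1.41941997e-03, -5.69377041e+01, -5.00543904e+01, -3.05128915e-04,
        1.48288527e-02,  8.10839396e-06]), 'tool_pos': array([169.48533223, 574.99226207, 230.21762101]), 'tcp_rot': array([-1.79893803e+02, -1.16709653e-02,  1.63568532e+02]), 'ft_force': array([-0.29039516,  0.12609048, -0.54993214]), 'wrist_torque': array([ 0.03841081, -0.00237716,  0.00370405]), 'grip_force': 0.0, 'finger_gap': 85.3792792436492}
scene board [([621.2, 256.9, -2.1], 0.91), ([627.2, 56.8, 197.9], 0.49)]
scene stand [([623.2, 60.0, -1.7], 0.64)]
scene leg [([625.6, 63.9, 129.9], 0.52)]
scene knob_grip [([680.1, 81.4, 227.3], 0.5)]
scene crank_hub [([627.4, 57.9, 198.3], 0.79), ([624.3, 58.3, -2.6], 0.58)]
scene bowl [([630.6, -240.1, 1.2], 0.78), ([628.5, 59.5, 128.8], 0.6)]
scene cup [([616.6, 482.5, 0.2], 0.65), ([621.6, 255.9, -4.3], 0.51)]
scene case [([600.5, -478.6, -1.7], 0.63)]
top board [([632.4, 249.6, -2.4], 0.87)]
top stand [([629.4, 59.5, 4.3], 0.74)]
top leg [([627.2, 58.4, 136.5], 0.58)]
top knob_grip [([681.7, 70.8, 232.4], 0.61)]
top crank_hub [([629.4, 57.4, 202.9], 0.92)]
top bowl [([631.1, -240.8, -1.6], 0.78)]
top cup [([619.4, 483.9, -0.7], 0.71)]
top case [([603.4, -478.1, 3.0], 0.61), ([680.7, 71.1, 229.8], 0.54)]
```

View pics/scene0.png

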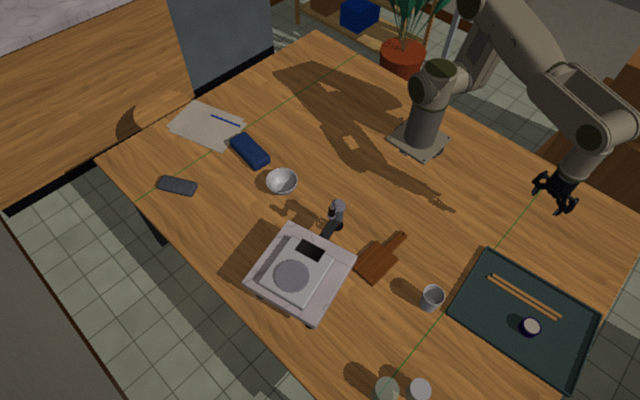

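View pics/top0.png

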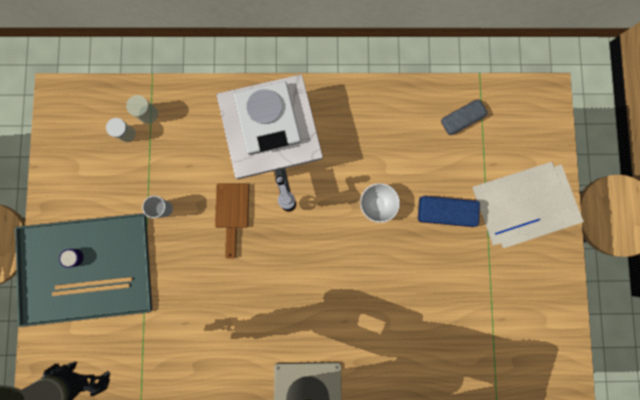

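```bash
python3 - <<'E'
from h import *
p=snapshot("top")
for q in ["board","stand","case","leg"]:
    r=regions_of(q,p)
    for a in r[:1]:
        m=a["mask"].astype(np.uint8); c,_=cv2.findContours(m,0,2); c=max(c,key=cv2.contourArea)
        e=cv2.approxPolyDP(c,3,True)[:,0]
        z={"board":18,"stand":130,"case":50,"leg":130}[q]
        print(q,a["p"],[(x.tolist(),ray(p,*x,z)[:2].tolist()) for x in e][:14])
print(proj(p,[629,58,200]),proj(p,[681,71,248]),p["world_from_camera"][:3,3])
E
```

```text
board 0.74 [([219, 182], [707.1, 294.5]), ([215, 226], [558.3, 305.3]), ([225, 229], [548.0, 271.8]), ([225, 256], [458.4, 270.4]), ([233, 257], [454.9, 243.8]), ([237, 229], [547.7, 231.7]), ([246, 227], [554.2, 201.7]), ([249, 184], [699.7, 193.0])]
stand 0.58 [([302, 74], [1039.2, 9.9]), ([217, 94], [973.3, 280.3]), ([236, 176], [709.5, 216.8]), ([273, 170], [727.9, 101.8]), ([280, 188], [671.1, 79.9]), ([279, 203], [624.2, 83.0]), ([287, 211], [599.3, 58.2]), ([295, 208], [608.4, 33.5]), ([296, 201], [630.1, 30.3]), ([285, 169], [730.8, 64.4]), ([322, 157], [768.4, -51.7])]
case 0.57 [([418, 199], [641.9, -372.2]), ([421, 221], [568.8, -379.6]), ([462, 226], [551.3, -515.2]), ([479, 222], [564.1, -572.4]), ([477, 200], [637.3, -569.4]), ([429, 195], [655.0, -409.4])]
leg 0.44 [([296, 204], [620.8, 30.3]), ([284, 209], [605.5, 67.5]), ([290, 211], [599.2, 48.9])]
[285.8 199.2] [280.2 179.2] [ 513.66746296   -8.19888242 1360.73304542]
```

The scene picture shows the stand's crank at about (335,215) and the board at (380,258), with nothing between them. In the top picture the board spans (215–249, 182–257) with its neck down towards the robot. The hub is at about (286,200) and the crank arm points to (280,179), so the networks' positions agree with what I see. Next I go above the neck.

Request:
play_rows --increments '[[1,[0,0,0],-0.113],[1,[0,0,0],-0.113],[1,[-20,-17,0],0],[1,[-30,-26,0],0],[1,[-30,-26,0],0],[1,[-30,-26,0],0],[1,[-30,-26,0],0],[1,[-30,-26,0],0],[1,[-30,-26,0],0],[1,[-30,-26,0],0],[1,[-30,-26,0],0],[1,[-30,-26,0],0]]'

```text
time: 2.15
tool_pos: [445.1, 305.8, 231.6]
tcp_rot: [180.0, 0.0, 176.5]
ft_force: [-0.2, 0.9, 0.5]
finger_gap: 85.2
grip_force: 0.0
```

Request:
play_rows --increments '[[1,[-30,-26,10],0],[1,[-20,-15,20],0],[1,[0,0,10],0],[1,[0,0,0],0]]'

```text
time: 2.48
tool_pos: [490.6, 261.5, 188.1]
tcp_rot: [-179.9, -0.3, 176.3]
ft_force: [-1.3, -0.4, -0.5]
finger_gap: 85.0
grip_force: 0.0
```

```bash
python3 - <<'E'
from h import *
s=sense(); print(s["time"],s["tool_pos"],s["tcp_rot"],s["ft_force"])
p=snapshot("wrist"); save(p,"w1")
for q in ["board","leg","crank_hub","stand"]:
    r=pinpoint(q,p); print(q,[(w(p,a["xyz"]).tolist(),round(a["p"],2)) for a in r[:2]])
for a in regions_of("board",p)[:1]:
    m=a["mask"].astype(np.uint8); c,_=cv2.findContours(m,0,2); c=max(c,key=cv2.contourArea)
    e=cv2.approxPolyDP(c,4,True)[:,0]; print(a["p"],[(x.tolist(),ray(p,*x,18)[:2].tolist()) for x in e])
E
```

```text
2.4833 [490.58804169 261.47687978 188.05843178] [-179.87723332   -0.26637905  176.34165349] [-1.33354335 -0.35337424 -0.5176928 ]
board [([630.6, 253.2, 1.8], 0.57)]
leg []
crank_hub []
stand []
0.83 [([302, 145], [450.9, 242.3]), ([305, 228], [546.1, 237.6]), ([278, 231], [547.9, 206.0]), ([274, 237], [555.2, 200.4]), ([284, 334], [696.8, 197.2]), ([361, 334], [703.1, 299.0]), ([366, 321], [682.4, 305.9]), ([365, 233], [556.7, 306.8]), ([333, 227], [546.8, 270.0]), ([330, 146], [453.8, 271.7])]
```

View pics/w1.png

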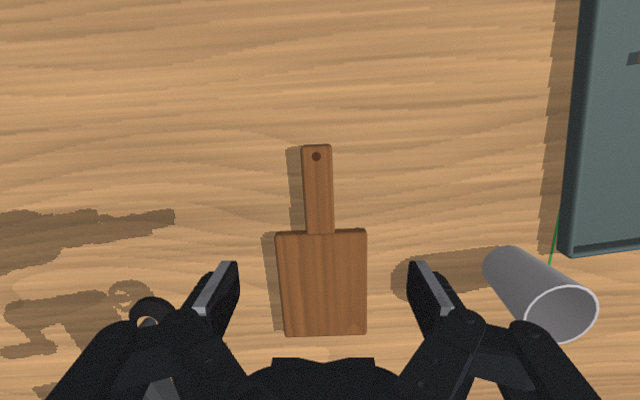

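The wrist picture shows the board with its neck at (302–333, 145–228), between the fingers and roughly centred. I now go down onto the neck.

Request:
play_rows --increments '[[1,[-4,-6,30],0],[1,[0,0,36],0],[1,[0,0,36],0],[1,[0,0,36],0],[1,[0,0,24],0],[1,[0,0,12],0],[1,[0,0,6],0],[1,[0,0,0],0],[1,[0,0,0],0]]'

```text
time: 3.53
tool_pos: [496.2, 258.0, 13.1]
tcp_rot: [179.9, 0.1, 176.5]
ft_force: [0.3, 0.1, 0.7]
finger_gap: 85.7
grip_force: 0.0
```

Request:
play_rows --increments '[[1,[0,-2,7],0],[1,[0,0,0],0],[-1,[0,0,0],0],[-1,[0,0,0],0],[-1,[0,0,0],0],[-1,[0,0,0],0],[-1,[0,0,0],0],[-1,[0,0,0],0],[-1,[0,0,0],0],[-1,[0,0,0],0]]' --force 40

```text
time: 4.37
tool_pos: [495.3, 255.4, 4.9]
tcp_rot: [180.0, 0.0, 176.5]
ft_force: [-0.8, -0.6, 5.5]
finger_gap: 33.1
grip_force: 40.3
```

Request:
play_rows --increments '[[-1,[0,-5,-1],0],[-1,[-1,-12,0],0],[-1,[-1,-20,0],0],[-1,[-1,-24,0],0],[-1,[-1,-24,0],0],[-1,[-1,-24,0],0],[-1,[-1,-24,0],0],[-1,[-1,-24,0],0],[-1,[-1,-20,0],0],[-1,[-1,-10,0],0],[-1,[-1,-3,0],0],[-1,[0,0,0],0]]'

```text
time: 5.37
tool_pos: [492.8, 64.1, 4.9]
tcp_rot: [-180.0, -0.1, 176.4]
ft_force: [-0.3, -1.5, -1.6]
finger_gap: 33.1
grip_force: 39.2
```

```bash
python3 - <<'E'
from h import *
s=sense(); print(s["time"],s["tool_pos"],s["tcp_rot"],s["ft_force"],s["finger_gap"])
for n in ("top","scene","wrist"):
    p=snapshot(n); save(p,n+"2")
    for q in ["board","stand","crank_hub","leg","knob_grip"]:
        r=pinpoint(q,p); print(n,q,[(w(p,a["xyz"]).tolist(),round(a["p"],2)) for a in r[:2]])
    for a in regions_of("board",p)[:1]:
        m=a["mask"].astype(np.uint8); c,_=cv2.findContours(m,0,2); c=max(c,key=cv2.contourArea)
        e=cv2.approxPolyDP(c,3,True)[:,0]; print(a["p"],[(x.tolist(),ray(p,*x,18)[:2].tolist()) for x in e])
a=cv2.imread("pics/top2.png")[120:280,180:380]; b=cv2.imread("pics/scene2.png")[160:320,240:440]
cv2.imwrite("pics/c2.png",cv2.resize(np.hstack([a,b]),(800,320)))
E
```

```text
5.3667 [492.84298478  64.05903617   4.91475184] [-1.79987407e+02 -5.37679321e-02  1.76409912e+02] [-0.27804981 -1.48019022 -1.575316  ] 33.08831161367444
top board [([627.2, 58.2, -2.1], 0.76), ([603.1, -475.3, 5.0], 0.44)]
top stand [([627.3, 58.6, -0.1], 0.75)]
top crank_hub [([632.3, 57.5, 203.1], 0.8)]
top leg [([627.5, 56.6, 135.6], 0.55)]
top knob_grip [([680.5, 68.6, 230.6], 0.51)]
0.81 [([275, 183], [702.6, 104.9]), ([272, 224], [563.6, 114.6]), ([303, 224], [562.9, 10.5]), ([304, 184], [698.6, 6.5]), ([290, 184], [698.9, 54.0]), ([297, 205], [627.1, 30.5]), ([288, 212], [603.6, 60.9]), ([277, 201], [641.1, 98.0]), ([279, 190], [678.6, 91.3])]
scene board [([620.3, 63.3, -5.3], 0.7)]
scene stand [([624.2, 58.8, -0.6], 0.88)]
scene crank_hub [([627.7, 58.3, 197.6], 0.56), ([681.1, 78.3, 228.9], 0.52)]
scene leg [([626.4, 61.1, 126.9], 0.36)]
scene knob_grip [([682.2, 76.9, 230.8], 0.37)]
0.82 [([359, 207], [484.8, 58.3]), ([343, 216], [561.4, 41.0]), ([343, 227], [598.8, 74.5]), ([333, 233], [645.3, 65.0]), ([331, 240], [672.9, 80.2]), ([340, 244], [661.8, 115.9]), ([357, 229], [567.7, 119.0]), ([354, 220], [545.0, 84.0])]
wrist board []
wrist stand []
wrist crank_hub []
wrist leg []
wrist knob_grip []
0.97 [([294, 185], [446.6, 55.1]), ([287, 191], [449.3, 51.6]), ([284, 206], [456.6, 49.4]), ([296, 341], [536.9, 47.9]), ([281, 343], [537.9, 39.4]), ([281, 355], [546.5, 38.4]), ([317, 361], [552.2, 58.7]), ([364, 356], [550.1, 85.7]), ([365, 342], [540.0, 86.4]), ([354, 339], [537.5, 80.3]), ([353, 188], [449.7, 82.1]), ([349, 184], [447.7, 80.3])]
```

View pics/c2.png

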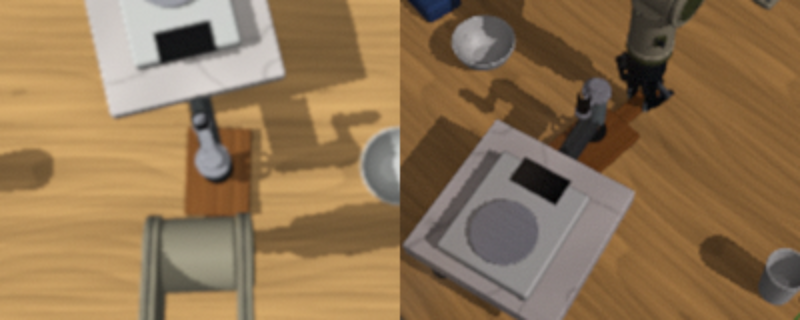

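The crop shows the blade lying under the hub, visible on both sides of the leg, and the board is flat. The blade centre is at about (626,58) and the hub at (628.5,58). I nudge it 2 mm, release, rise and go above the knob.

Request:
play_rows --increments '[[-1,[-2,0,0],0],[-1,[0,0,0],0],[1,[0,0,0],0],[1,[0,0,0],0],[1,[0,0,0],0],[1,[0,0,0],0],[1,[0,0,0],0],[1,[0,0,-16],0],[1,[0,0,-30],0],[1,[0,0,-40],0],[1,[0,0,-40],0],[1,[0,0,-40],0]]'

```text
time: 7.42
tool_pos: [494.7, 64.8, 172.9]
tcp_rot: [-180.0, -0.0, 176.5]
ft_force: [0.4, -0.3, 0.8]
finger_gap: 85.8
grip_force: 0.0
```

Request:
play_rows --increments '[[1,[0,0,-40],0],[1,[0,0,-40],0],[1,[0,0,-40],0],[1,[-15,2,0],0],[1,[-30,3,0],0],[1,[-36,3,0],0],[1,[-36,3,0],0],[1,[-36,3,0],0],[1,[-22,3,0],0],[1,[-10,1,0],0],[1,[0,0,0],0],[1,[0,0,0],0]]'

```text
time: 8.42
tool_pos: [681.0, 71.5, 290.5]
tcp_rot: [-180.0, -0.1, 176.5]
ft_force: [1.0, 0.3, -0.4]
finger_gap: 85.3
grip_force: 0.0
```

```bash
python3 - <<'E'
from h import *
s=sense(); print(s["time"],s["tool_pos"],s["tcp_rot"],s["ft_force"],s["finger_gap"])
for n in ("wrist","top"):
    p=snapshot(n); save(p,n+"3")
    for q in ["board","crank_hub","knob_grip"]:
        r=pinpoint(q,p); print(n,q,[(w(p,a["xyz"]).tolist(),round(a["p"],2)) for a in r[:2]])
E
```

```text
8.4167 [681.00327641  71.46309742 290.48927436] [-1.79989829e+02 -7.20898072e-02  1.76516385e+02] [ 1.01896588  0.29697578 -0.41192421] 85.2753473152081
wrist board []
wrist crank_hub [([628.1, 57.8, 204.6], 0.63)]
wrist knob_grip [([681.5, 80.1, 229.5], 0.6)]
top board [([626.7, 59.5, -3.2], 0.71)]
top crank_hub [([631.3, 58.0, 203.5], 0.57)]
top knob_grip [([630.0, -243.6, -3.0], 0.65)]
```

View pics/wrist3.png

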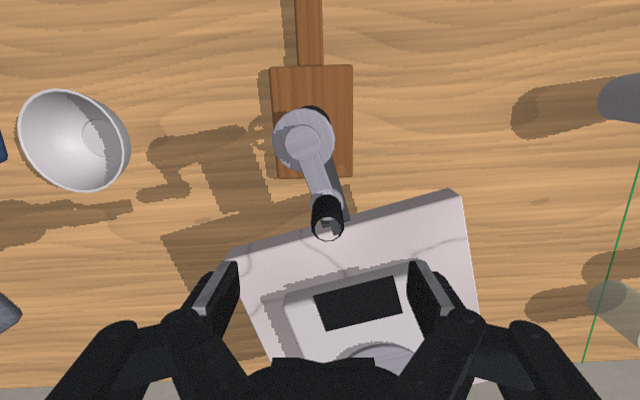

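The wrist picture shows the knob top at (327,230), the hub at (303,138) and the blade around the tube. The board did not move on release.

```bash
python3 - <<'E'
from h import *
p=snapshot("wrist")
print(ray(p,328,229,248),ray(p,303,138,205),ray(p,311,122,18), [ray(p,u,v,18) for u,v in((271,69),(352,66),(352,177),(278,178))])
E
```

```text
[682.9  75.5 248. ] [625.   60.2 205. ] [626.2  59.4  18. ] [array([557. ,  12.6,  18. ]), array([559.7, 117.2,  18. ]), array([706.9, 113.2,  18. ]), array([701.9,   5.7,  18. ])]
```

Request:
play_rows --increments '[[1,[-1,2.5,20],0],[1,[0,0,30],0],[1,[0,0,20],0],[1,[0,0,9],0],[1,[0,0,0],0],[-1,[0,0,0],0],[-1,[0,0,0],0],[-1,[0,0,0],0],[-1,[0,0,0],0],[-1,[0,0,0],0],[-1,[0,0,0],0],[-1,[0,0,0],0]]' --force 60

```text
time: 9.87
tool_pos: [682.9, 74.3, 213.9]
tcp_rot: [180.0, 0.1, 176.5]
ft_force: [-0.4, 1.2, 5.9]
finger_gap: 22.2
grip_force: 58.8
```

Request:
play_rows --increments '[[-1,[0,0,0],0],[-1,[0,0,0],0],[-1,[0,0,0],0]]'

```text
time: 10.12
tool_pos: [682.8, 74.3, 213.9]
tcp_rot: [180.0, 0.1, 176.5]
ft_force: [0.5, 2.1, 5.7]
finger_gap: 22.1
grip_force: 58.8
```

Request:
play_rows --increments '[[-1,[0,0,-1],0],[-1,[-2.5,-9.3,0],0],[-1,[-0.8,-9.5,0],0],[-1,[0.8,-9.5,0],0],[-1,[2.5,-9.3,0],0]]'

```text
time: 10.53
tool_pos: [681.2, 38.0, 214.0]
tcp_rot: [179.8, 0.2, 176.6]
ft_force: [4.7, 8.0, 1.1]
finger_gap: 22.5
grip_force: 59.4
```

```bash
cat > f.py <<'E'
from h import *
s=sense(); d=s["tool_pos"][:2]-np.array([628.5,58.3]); r=np.hypot(*d); th=np.degrees(np.arctan2(d[1],d[0])); phi=(176.5-th)%360
u=d/r; t=np.array([u[1],-u[0]]); f=s["ft_force"]
print(f"t={s['time']:.2f} phi={phi:.1f} r={r:.1f} drag={-f[:2]@t:.1f} radial={f[:2]@u:.1f} fz={f[2]:.1f} z={s['tool_pos'][2]:.1f} gap={s['finger_gap']:.1f}", s["wrist_torque"].round(2))
E
python3 f.py
```

```text
t=10.53 phi=197.6 r=56.5 drag=9.2 radial=1.5 fz=1.1 z=214.0 gap=22.5 [ 1.33 -0.64 -0.05]
```

Request:
play_rows --increments '[[-1,[4.1,-8.7,0],0],[-1,[5.5,-7.9,0],0],[-1,[6.8,-6.8,0],0],[-1,[7.9,-5.5,0],0],[-1,[8.7,-4.1,0],0],[-1,[9.3,-2.5,0],0],[-1,[9.5,-0.8,0],0],[-1,[9.5,0.8,0],0]]'

```text
time: 11.2
tool_pos: [618.0, 4.6, 214.0]
tcp_rot: [180.0, 0.3, 176.5]
ft_force: [9.7, 4.1, -1.3]
finger_gap: 22.0
grip_force: 59.2
```

```bash
python3 f.py
```

```text
t=11.20 phi=277.6 r=54.7 drag=8.7 radial=-5.9 fz=-1.3 z=214.0 gap=22.0 [ 0.64 -1.63 -0.03]
```

Request:
play_rows --increments '[[-1,[9.3,3.0,0],0],[-1,[8.7,4.5,0],0],[-1,[7.9,5.5,0],0],[-1,[6.8,6.8,0],0]]'

```text
time: 11.53
tool_pos: [586.3, 25.0, 214.0]
tcp_rot: [-179.9, 0.2, 176.4]
ft_force: [9.4, -4.2, -0.9]
finger_gap: 22.0
grip_force: 59.3
```

```bash
python3 f.py
```

```text
t=11.53 phi=318.2 r=53.8 drag=9.1 radial=-4.8 fz=-0.9 z=214.0 gap=22.0 [-0.64 -1.65  0.01]
```

Request:
play_rows --increments '[[-1,[5.1,8.0,0],0],[-1,[3.8,8.7,0],0],[-1,[2.3,9.3,0],0],[-1,[0.8,9.5,0],0]]'

```text
time: 11.87
tool_pos: [575.1, 60.5, 213.9]
tcp_rot: [-179.8, 0.0, 176.4]
ft_force: [-0.4, -9.8, 3.8]
finger_gap: 22.5
grip_force: 59.9
```

```bash
sed -i 's/628.5,58.3/630,58.4/' f.py; python3 f.py
```

```text
t=11.87 phi=358.7 r=54.9 drag=9.8 radial=-0.0 fz=3.8 z=213.9 gap=22.5 [-1.53 -0.02  0.06]
```

Request:
play_rows --increments '[[-1,[-0.8,9.5,0],0],[-1,[-2.5,9.3,0],0],[-1,[-4.1,8.7,0],0],[-1,[-5.5,7.9,0],0]]'

```text
time: 12.2
tool_pos: [589.7, 95.8, 213.8]
tcp_rot: [-179.8, -0.1, 176.5]
ft_force: [-5.0, -7.7, 7.1]
finger_gap: 22.3
grip_force: 60.2
```

```bash
python3 f.py
```

```text
t=12.20 phi=39.4 r=55.0 drag=9.0 radial=-1.6 fz=7.1 z=213.8 gap=22.3 [-1.44  0.74  0.04]
```

Request:
play_rows --increments '[[-1,[-6.8,6.8,0],0],[-1,[-7.9,5.5,0],0],[-1,[-8.7,4.1,0],0],[-1,[-9.3,2.5,0],0]]'

```text
time: 12.53
tool_pos: [623.4, 113.1, 213.8]
tcp_rot: [-179.9, -0.1, 176.5]
ft_force: [-8.6, -6.8, 7.0]
finger_gap: 22.3
grip_force: 60.3
```

```bash
python3 f.py
```

```text
t=12.53 phi=79.6 r=55.1 drag=9.4 radial=-5.7 fz=7.0 z=213.8 gap=22.3 [-1.24  1.35  0.04]
```

Request:
play_rows --increments '[[-1,[-9.5,0.4,0],0],[-1,[-9.5,-1.2,0],0],[-1,[-9.3,-2.5,0],0],[-1,[-8.7,-4.1,0],0]]'

```text
time: 12.87
tool_pos: [659.7, 105.0, 213.8]
tcp_rot: [180.0, -0.2, 176.6]
ft_force: [-9.9, 1.6, 9.1]
finger_gap: 22.3
grip_force: 60.2
```

```bash
python3 f.py
```

```text
t=12.87 phi=119.0 r=55.3 drag=9.2 radial=-4.0 fz=9.1 z=213.8 gap=22.3 [0.07 1.7  0.01]
```

Request:
play_rows --increments '[[-1,[-7.5,-5.6,-0.5],0],[-1,[-6.6,-6.9,0],0],[-1,[-5.3,-7.9,0],0],[-1,[-4.0,-8.7,0],0]]'

```text
time: 13.2
tool_pos: [682.2, 76.0, 214.0]
tcp_rot: [179.8, -0.0, 176.6]
ft_force: [-1.2, 8.2, 1.1]
finger_gap: 22.2
grip_force: 59.9
```

```bash
python3 f.py
```

```text
t=13.20 phi=157.9 r=55.1 drag=8.1 radial=1.5 fz=1.1 z=214.0 gap=22.2 [ 1.47  0.3  -0.01]
```

Request:
play_rows --increments '[[-1,[-2.5,-9.3,0],0],[-1,[-0.8,-9.5,0],0],[-1,[0.8,-9.5,0],0],[-1,[2.5,-9.3,0],0]]'

```text
time: 13.53
tool_pos: [681.3, 38.5, 214.1]
tcp_rot: [179.8, 0.2, 176.6]
ft_force: [7.1, 11.2, -1.7]
finger_gap: 22.3
grip_force: 59.6
```

```bash
python3 f.py
```

```text
t=13.53 phi=197.7 r=55.1 drag=13.0 radial=2.5 fz=-1.7 z=214.1 gap=22.3 [ 1.83 -1.18  0.01]
```

Drag is 13.0 N, against 9.2 N at this same spot running free. One small 5° step should confirm the reading and set it at about 1.5 times.

Request:
play_rows --increments '[[-1,[1.8,-4.4,0],0]]'

```text
time: 13.62
tool_pos: [679.1, 33.5, 214.1]
tcp_rot: [179.8, 0.2, 176.6]
ft_force: [7.8, 10.5, -2.5]
finger_gap: 22.3
grip_force: 59.6
```

```bash
python3 f.py
```

```text
t=13.62 phi=203.4 r=55.0 drag=12.9 radial=2.2 fz=-2.5 z=214.1 gap=22.3 [ 1.73 -1.51 -0.05]
```

The load is now about 1.45 times free running, roughly 45 N under the foot, so I stop winding. I release and rise clear.

Request:
play_rows --increments '[[-1,[0,0,0],0],[1,[0,0,0],0],[1,[0,0,0],0],[1,[0,0,0],0],[1,[0,0,0],0],[1,[0,0,0],0],[1,[0,0,-10],0],[1,[0,0,-30],0],[1,[0,0,-40],0],[1,[0,0,-30],0],[1,[30,0,0],0],[1,[0,0,0],0]]'

```text
time: 14.62
tool_pos: [646.0, 34.3, 326.5]
tcp_rot: [180.0, 0.1, 176.5]
ft_force: [-1.0, 0.2, -1.7]
finger_gap: 85.5
grip_force: 0.0
```

```bash
python3 - <<'E'
from h import *
s=sense(); print(s["time"],s["tool_pos"],s["ft_force"],s["finger_gap"])
for n in ("wrist","top"):
    p=snapshot(n); save(p,n+"9")
    for q in ["board","stand","crank_hub","knob_grip","leg"]:
        r=pinpoint(q,p); print(n,q,[(w(p,a["xyz"]).tolist(),round(a["p"],2)) for a in r[:2]])
E
```

```text
14.6167 [645.99801749  34.29841721 326.4843265 ] [-1.0365113   0.18486355 -1.73912666] 85.54466967875379
wrist board [([631.5, 62.8, -1.9], 0.81)]
wrist stand [([630.0, 58.8, -0.7], 0.64)]
wrist crank_hub [([628.0, 57.6, 203.7], 0.86)]
wrist knob_grip [([680.0, 38.4, 231.2], 0.59), ([628.0, 58.0, 97.7], 0.44)]
wrist leg [([628.1, 57.4, 100.0], 0.59)]
top board [([631.2, 58.0, -0.9], 0.85)]
top stand [([629.8, 57.1, -0.7], 0.96)]
top crank_hub [([630.3, 56.0, 203.9], 0.84)]
top knob_grip []
top leg [([626.2, 59.8, 100.2], 0.56)]
```

View pics/wrist9.png

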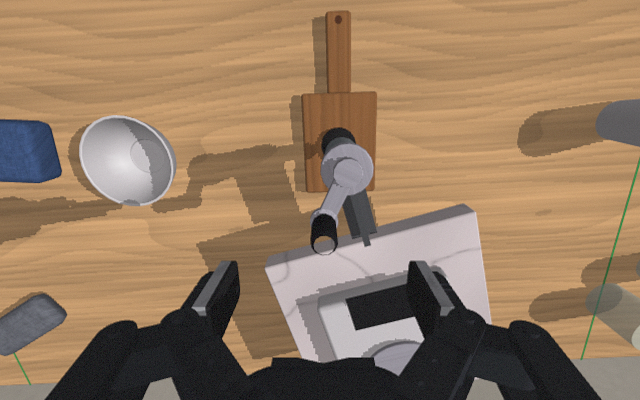

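The picture shows the black foot at (338,138), standing on the middle of the blade (304–377, 92–192). The knob is free at (323,243), the bowl, case and cup look untouched, and the gripper is clear. I hand the job in.

```bash
python3 -c "
from bench import *
print(hand_in())"
```

```text
the job is handed in; nothing more can be done
None
```

I handed the job in with no verdict returned: the board lies flat under the foot, within about 3 mm of centre, and the leg is wound down to about 13 N at the knob against about 9 N running free (roughly 45 N under the foot), with the knob released and the bowl, cup and pencil case untouched.

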